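# Fit the tipped selector knob to the dash panel's D-shaft and hold it pressed

## Robot

A 6-joint arm with a two-finger parallel gripper is mounted at the origin on the work surface. World frame = base frame: x ahead of the robot, y to its left, z up, the work surface at z = 0. Lengths are in m, angles in rad, forces in N, time in s.
With the tool pointing down it reaches from about 0.35 to 0.925 m from the base axis. Payload 6.4 kg.
Tool frame: the origin (TCP) lies midway between the tips of the shut fingers; the grasp point (between the pads) lies r.tcp_to_grasp behind it (r.tcp_to_grasp is the distance from the TCP to the grasp point, in m); z points along the fingers, y is the direction in which the jaws open and shut (so a half turn about z gives the same grasp; the last joint's range is limited). The gripper opens to 85 mm and grips with 20 to 120 N. Pads are 22 mm wide; open, the fingers measure 114 mm over their backs; the gripper's body (76 mm by 85 mm) begins 54 mm behind the grasp point. The pads swing forward as they close: fully open they stand 13 mm farther back than shut.
Start: joints at [-1.489, 0.245, 1.558, -0, 1.339, -0.174], TCP at [0.164, -0.629, 0.231] pointing down, gripper open.
Joint ranges: [-3.13, 3.13], [-1.02, 2.26], [0.13, 2.54], [-0.95, 4.09], [0.21, 2.88], [-2.74, 2.74]. Speed limits (rad/s): [2.57, 2.57, 3.14, 3.14, 3.14, 3.14].

## Interface

Orientations are given as a unit quaternion [x, y, z, w].
In Python, from bench import r gives the robot as it stands. The module is installed in compiled form; this text tells all that it offers.
- The arm moves only by the tool apply_moves, never from a script. Its argument "motion" is a list of rows, each a list of 7 numbers: the shift along the world's x, y, z in m, then the turn, a rotation vector about the world's x, y, z in degrees, then the opening in per cent of the stroke, from 0 (shut) to 100 (fully open). In form: [[dx, dy, dz, wx, wy, wz, gripper], ...]. A call has 1 to 10 rows; each row shifts and turns the commanded pose from where the row before left it; what a row does not reach is not made up. A row lasts 1/8 s, in which the tool goes at most 62.5 mm and 10.7 degrees, less where a joint would pass 70% of its speed; a pose out of reach is approached as far as the arm can. A call with a gripper value outside its range is refused whole. The fingers move at their own pace and stop on an object; "grip_force" is the grip in N (left out, the last holds). Time passes only in rows, so rows that do not move let the fingers close. It gives the time, the measured TCP pose, the force and the opening at its end, in the units of the state.
- r.sense(): the state, without advancing time (a new reading comes with each control period).
- r.get_image(name): name is "scene" or "top"; returns a dict with "pixels" (480x640x3 uint8, red, green, blue), "fov_y" (degrees; the focal length in pixels is half the picture's height over the tangent of half this angle, whatever the lens; pixels are square), "cx", "cy" (the principal point, pixels), "distortion" ([k1, k2, p1, p2, k3] as OpenCV has them; the pictures are not rectified), "T" (4x4, takes a point from camera to world coordinates). Camera axes: x right, y down, z forward; pixel columns grow to the right and rows downward; lengths in m; the calibration is good to about 2 mm. A picture is of the moment at which its call begins. There is no depth.
- r.sign_off(): hands the job in, once; it reports no verdict.
The state is a dict: "t": time; "joint_positions": joint angles; "dq": joint speeds; "joint_torque": joint torques, N m; "ee_pos": TCP position; "ee_rot": TCP orientation; "wrist_force": force on the tool from outside, world axes, zero at the start; "moment": the same for the moment, N m; "grip_width": finger opening in m.
Only numpy, scipy, OpenCV 4.12 (cv2) and the standard library are available. Lean on these libraries where they do the work, as an engineer would, in place of code of your own. Each camera call takes 0.05 s, during which the arm holds its last target.

## Task

The bar-handled selector knob has tipped over on the rib of its tray: stand it upright, turn it so that the flat in its bore matches the flat of the bare D-shaft on the dash control panel, and push it fully home on the shaft. Then keep pressing so that the sprung shaft is held all the way down, and finish like that, still holding the knob pressed. Leave the other knobs and the screw jar where they stand.

Things in the scene. Friction and masses are not known exactly. Their poses are not given: they have to be found in the camera images.
- knob: Grey selector knob, 45 mm tall, 50 g: round skirt (diameter 42, 19 tall), bar grip on top (38 long in x, 14 thick in y, from 19 to 45 mm above the underside). Origin: centre of the underside; z up its axis, x to the marked end. Starts leaning 35 degrees: underside propped on the tray's rib, low rim (-x) on the floor by the front lip, top leaning to the tray's front; the bar's flat faces look along y.
- knob_bore_end (a point): Centre of the closed end of the knob's D-shaped bore, on its axis 15 mm above the underside, axes as the knob's. The bore is open at the underside and 15 mm deep: round part of radius 6.9 mm, flat 1.9 mm from the axis on the +x side, square to x.
- knob_mark (a point): Top of the bar's marked (+x) end, 19 mm along x from the knob's axis, 45 mm above its underside; axes as the knob's. A white line on the bar's top and end marks this end: it points to the side where the bore has its flat. At the start it points to the tray's back.
- shaft_tip (a point): Centre of the tip of the bare upright steel D-shaft, 23 mm above the panel's top at rest; z up, x towards its flat. Radius 6 mm, flat 1 mm from the axis, last 2 mm chamfered by about 1.3. It turns stiffly (0.15 N m) and starts within 1 rad of the panel's x. Knob fully home: bore's end on the tip, underside 8 mm above the panel (4 mm when pressed).
- shaft (a joint): How far the sprung D-shaft is pressed down, in m: 0 at rest, 0.004 at its stop. It starts to give at about 4 N and is fully down at 9 N; it springs back when let go.
- panel: Fixed black dash control panel on an aluminium frame, 170 (x) by 210 (y) mm, top 60 mm above the table. Origin under its centre. The D-shaft stands at x -10, y +35 mm; a plain round knob (diameter 36, 22 tall) is already fitted at x -10, y -65; low keys 5 mm tall along the -x edge.
- tray: Fixed black knob tray, 270 mm long (along its y, the lane) and 94 wide, front (-x) towards the robot. Floor 4 mm thick; front lip 9 mm above the table, its inner face 20 mm in front of the origin; back wall 24 mm high. Origin on the table near its middle. In the middle of the lane a rib 70 mm long, its top 21 mm above the table, runs along y, 8 to 17 mm behind the origin.
- round_knob: Bystander: plain round grey knob, diameter 34, 26 mm tall, standing at one end of the lane. Origin at the centre of the underside.
- stepped_knob: Bystander: grey knob with a flange (diameter 36) and a slim round grip (diameter 23), 34 mm tall, standing at the other end of the lane. Origin at the centre of the underside.
- screw_jar: Bystander: small clear jar, diameter 36, 55 mm tall, standing between tray and panel. Origin at the centre of the underside.

How it is judged:
By the outcome, as a careful person would: the job done as asked, in the order asked, and still so for the second after the job is handed in, while the arm keeps its last pose, push and grip.
It also fails if it takes over 45 s, if anything falls off the work surface, if the arm or the gripper's body presses on something with over 40 N, if the wrist force passes 120 N, or if a joint passes its speed limit or range.

## Working session

There is one attempt and no reset: what is moved stays moved. The work goes in short steps, Python scripts to look and compute and a tool call to move; the robot and the scene stay as the last step left them, time stands still between calls to the robot, and variables do not carry over. Pictures are saved under pics/ and viewed, and the job is handed in when it is done.

Besides the shell and the picture viewer there is one more tool, called after "Request:" in YAML: its name, and indented under it one key for each argument. apply_moves: Moves the arm, as the interface text tells. Its arguments: {"type":"object","properties":{"motion":{"type":"array"},"grip_force":{"type":"number"}},"required":["motion"]}

```bash
mkdir -p pics; python3 - <<'E'
from bench import r
import cv2,json,pickle
s=r.sense();print(s);print(r.tcp_to_grasp)
for n in("scene","top"):
    im=r.get_image(n);cv2.imwrite(f"pics/{n}0.png",im["pixels"][:,:,::-1]);pickle.dump(im,open(f"{n}0.pkl","wb"))
    print(n,im["fov_y"],im["cx"],im["cy"],im["distortion"]);print(im["T"])
E
```

```text
{'t': 0.0, 'joint_positions': array([-1.48910791e+00,  2.45823256e-01,  1.55901745e+00, -2.69141803e-05,
        1.33867744e+00, -1.74093535e-01]), 'dq': array([-2.05154025e-05,  1.38771478e-03, -1.90890781e-03, -1.21796557e-03,
       -3.51338161e-04,  7.40013680e-04]), 'joint_torque': array([-4.91577011e-04, -4.29506493e+01, -3.26129258e+01, -1.64346789e-04,
        5.22638336e-03,  5.55662183e-06]), 'ee_pos': array([ 0.16440858, -0.62829051,  0.23017259]), 'ee_rot': array([ 9.91832234e-01,  1.27545652e-01,  3.13862693e-05, -9.62323160e-04]), 'wrist_force': array([ 0.10815338, -0.05596127, -0.46016166]), 'moment': array([-0.02546297,  0.04855337, -0.04379592]), 'grip_width': 0.08564443964563459}
0.0187
scene 44.123304264280016 323.54815748701037 240.2980243907462 [-0.01231139  0.          0.          0.          0.        ]
[[-0.02176426  0.87868624 -0.47690334  1.06036162]
 [ 0.9996565   0.02609328  0.00245547  0.00872107]
 [ 0.01460156 -0.47668609 -0.87895231  0.98463791]
 [ 0.          0.          0.          1.        ]]
top 56.4468878335612 313.97609073847207 236.41764842129626 [-0.00668342  0.          0.          0.          0.        ]
[[ 1.68934846e-03 -9.83429172e-01  1.81284887e-01  3.65465161e-01]
 [-9.99960198e-01 -7.31236464e-05  8.92169953e-03 -3.90241378e-03]
 [-8.76060336e-03 -1.81292744e-01 -9.83390153e-01  1.04252648e+00]
 [ 0.00000000e+00  0.00000000e+00  0.00000000e+00  1.00000000e+00]]
```

View pics/scene0.png

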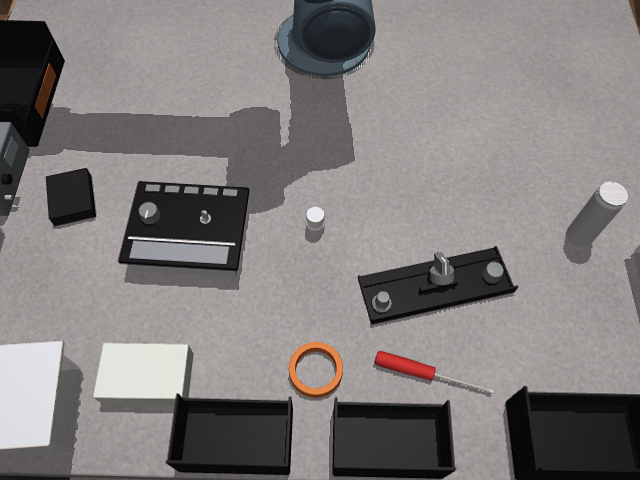

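View pics/top0.png

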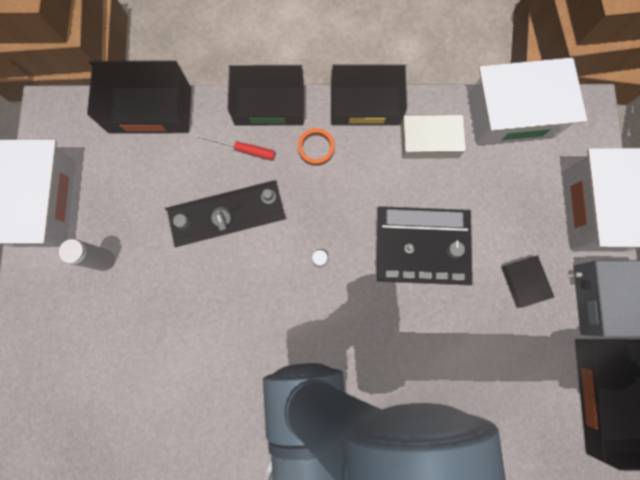

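The scene view shows the panel at about (185,225), the D-shaft at (205,217), the jar at (315,220), and the tray from (360,275) to (515,290) with the leaning knob at (442,268). In the top view the knob is at (220,217) and the shaft at (409,249). I'll zoom in next.

```bash
python3 - <<'E'
import cv2,pickle,numpy as np
def crop(n,x,y,w,h):
    p=pickle.load(open(n+"0.pkl","rb"))["pixels"][y:y+h,x:x+w,::-1]
    return cv2.resize(p,(400,300),interpolation=cv2.INTER_CUBIC)
a=np.vstack([np.hstack([crop("scene",350,230,176,132),crop("scene",110,160,160,120)]),
 np.hstack([crop("top",155,170,136,102),crop("top",365,190,120,90)])])
cv2.imwrite("pics/crops0.png",a)
a=np.hstack([crop("scene",415,240,60,45),crop("scene",185,195,40,30)])
b=np.hstack([crop("top",195,195,48,36),crop("top",393,236,32,24)])
cv2.imwrite("pics/crops1.png",np.vstack([a,b]))
E
```

```text
(no output)
```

View pics/crops0.png

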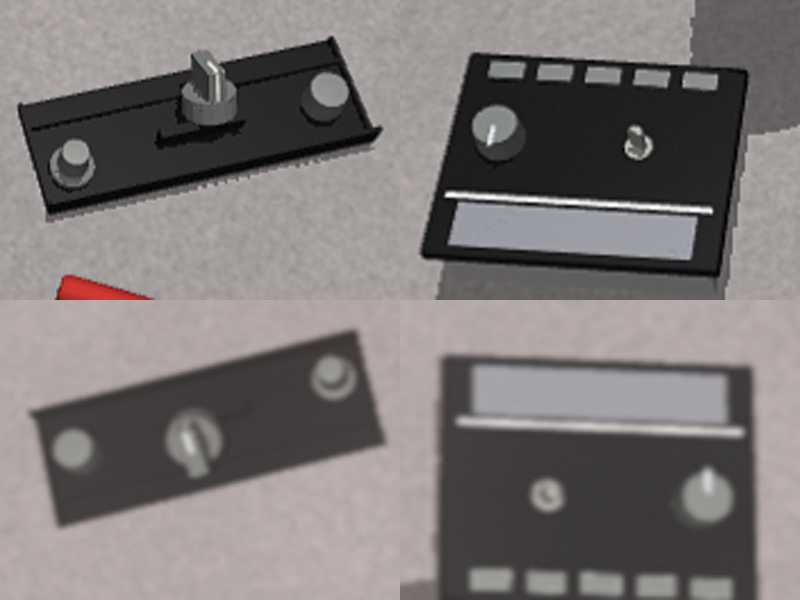

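View pics/crops1.png

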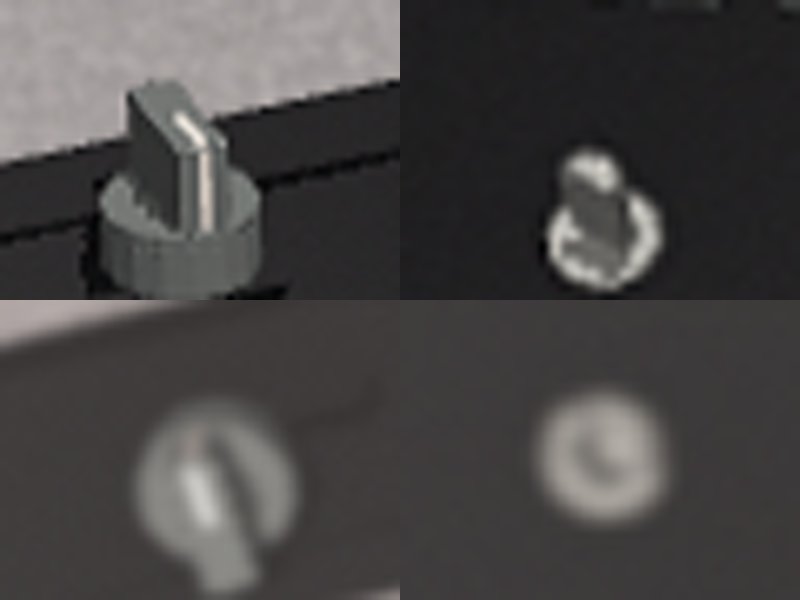

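```bash
cat > h.py <<'E'
import cv2,numpy as np,pickle
from scipy.spatial.transform import Rotation as R
from scipy.optimize import least_squares
def cam(im):
    h=im["pixels"].shape[0];f=h/2/np.tan(np.radians(im["fov_y"]/2))
    K=np.array([[f,0,im["cx"]],[0,f,im["cy"]],[0,0,1]]);Ti=np.linalg.inv(im["T"])
    return K,np.array(im["distortion"],float),cv2.Rodrigues(Ti[:3,:3])[0],Ti[:3,3]
def proj(im,P):
    K,d,rv,t=cam(im);return cv2.projectPoints(np.array(P,float).reshape(-1,3),rv,t,K,d)[0].reshape(-1,2)
def ray(im,uv):
    K,d,_,_=cam(im);n=cv2.undistortPoints(np.array([[uv]],float),K,d)[0,0]
    v=im["T"][:3,:3]@[n[0],n[1],1];return im["T"][:3,3],v/np.linalg.norm(v)
def onz(im,uv,z):
    o,v=ray(im,uv);return o+v*(z-o[2])/v[2]
def load(n): return pickle.load(open(n+".pkl","rb"))
E
python3 - <<'E'
from h import *
S=load("scene0");T=load("top0");np.set_printoptions(precision=4,suppress=True)
c=[onz(S,u,.06) for u in [(138.8,181.2),(248.8,188),(237.2,268.8),(119.2,262.4)]]
print("panel S",np.array(c),"ctr",np.mean(c,0)); 
print("panel T",[onz(T,u,.06) for u in [(377.9,207.1),(470.6,210.4)]])
def W(p,x,y,z):
    a=p[2];return [p[0]+np.cos(a)*x-np.sin(a)*y,p[1]+np.sin(a)*x+np.cos(a)*y,z]
# corners: scene TL is -x,-y ; TR -x,+y ; BR +x,+y; BL +x,-y
obj=[(-.085,-.105),(-.085,.105),(.085,.105),(.085,-.105)]
f=lambda p:np.r_[(proj(S,[W(p,*o,.06) for o in obj])-[(138.8,181.2),(248.8,188),(237.2,268.8),(119.2,262.4)]).ravel(),
 (proj(T,[W(p,.085,.105,.06),W(p,.085,-.105,.06)])-[(377.9,207.1),(470.6,210.4)]).ravel()]
s=least_squares(f,[.5,-.2,0]);print("panel",s.x,np.degrees(s.x[2]),s.fun)
print("shaft base",W(s.x,-.01,.035,.06), "pix", proj(S,[W(s.x,-.01,.035,.06),W(s.x,-.01,.035,.083)]),proj(T,[W(s.x,-.01,.035,.06),W(s.x,-.01,.035,.083)]))
# tray top
print("tray back T",[onz(T,u,.024) for u in [(165.2,208.1),(275.7,180.5)]],"front",[onz(T,u,.009) for u in [(285.9,217.9),(175.4,246.9)]])
# knob
def K(p,P):
    A=R.from_euler('z',p[2])*R.from_euler('y',-np.radians(35));return np.array([p[0],p[1],.01605])+A.apply(P)
ps=[(.019,0,.045),(.019,0,.019)]; us=[(445.5,262.5),(446.05,274.5)]
pt=[(.019,0,.045)]
ut=[(195+185/400*48,195+(450-300)/300*36)]
f=lambda p:np.r_[(proj(S,K(p,ps))-us).ravel()]
k=least_squares(f,[.53,.22,.25]);print("knob",k.x,np.degrees(k.x[2]),k.fun)
f2=lambda p:np.r_[(proj(S,K(p,ps))-us).ravel(),(proj(T,K(p,pt))-ut).ravel()]
k=least_squares(f2,[.53,.22,.25]);print("knob",k.x,np.degrees(k.x[2]),k.fun)
E
```

```text
panel S [[ 0.4432 -0.3369  0.06  ]
 [ 0.452  -0.1303  0.06  ]
 [ 0.6191 -0.1366  0.06  ]
 [ 0.6128 -0.342   0.06  ]] ctr [ 0.5318 -0.2364  0.06  ]
panel T [array([ 0.614 , -0.1393,  0.06  ]), array([ 0.6062, -0.3478,  0.06  ])]
panel [ 0.5296 -0.2375 -0.0406] -2.3262459472326387 [-0.8691 -1.2616  0.7231 -1.3667  0.3277 -0.1424 -1.9887 -1.3433 -1.4802
 -2.0885 -0.9747 -1.7498]
shaft base [np.float64(0.5210509348312377), np.float64(-0.20215710228694536), 0.06] pix [[205.8954 218.9197]
 [203.8214 212.3234]] [[407.2492 247.7355]
 [409.33   246.0777]]
tray back T [array([0.6209, 0.3555, 0.024 ]), array([0.6882, 0.0964, 0.024 ])] front [array([0.6006, 0.0721, 0.009 ]), array([0.5309, 0.3309, 0.009 ])]
knob [0.6075 0.2274 0.2972] 17.029501796985624 [-0.0882 -0.3456  0.0894  0.3456]
knob [0.6079 0.2272 0.3486] 19.97213047973598 [-0.4185 -0.053   0.164   0.5238 -0.3163  0.5212]
```

```bash
python3 - <<'E'
from h import *
S=load("scene0");T=load("top0")
def K(p,P,yaw):
    A=R.from_euler('z',yaw)*R.from_euler('y',-np.radians(35));return np.array([p[0],p[1],.01605])+A.apply(P)
y=np.radians(14.8)
t=np.linspace(0,2*np.pi,60);circ=lambda z:[(.021*np.cos(a),.021*np.sin(a),z) for a in t]
bar=[(x*.019,s*.007,z) for z in(.045,.019) for x,s in((1,1),(1,-1),(-1,-1),(-1,1),(1,1))]
for n,im,win,sc,c in(("scene",S,(415,240,60,45),10,(.6075,.2274)),("top",T,(195,195,48,36),12.5,(.6075,.2274))):
    x,yy,w,h=win;p=cv2.resize(im["pixels"][yy:yy+h,x:x+w,::-1],None,fx=sc,fy=sc,interpolation=cv2.INTER_CUBIC)
    for pts,col in((circ(0),(0,0,255)),(circ(.019),(0,255,0)),(bar,(255,100,0))):
        q=(proj(im,K(c,pts,y))-[x-.5,yy-.5])*sc
        cv2.polylines(p,[np.round(q).astype(np.int32)],False,col,1)
    cv2.imwrite(f"pics/ov_{n}.png",p)
a=cv2.imread("pics/ov_scene.png");b=cv2.imread("pics/ov_top.png")
H=cv2.resize(a,(400,300));I=cv2.resize(b,(400,300));cv2.imwrite("pics/ov.png",cv2.resize(np.hstack([H,I]),(800,300)))
E
```

```text
(no output)
```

View pics/ov.png

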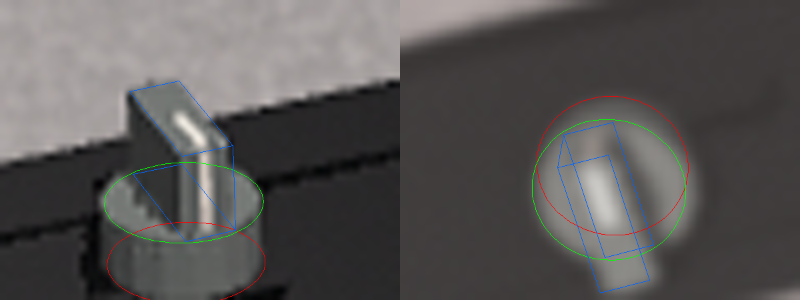

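Request:
apply_moves:
  motion:
    - [0.045, 0.035, 0, 0, 0, 0, 100]
    - [0.045, 0.035, 0, 0, 0, 0, 100]
    - [0.045, 0.035, 0, 0, 0, 0, 100]
    - [0.045, 0.035, 0, 0, 0, 0, 100]
    - [0.045, 0.035, 0, 0, 0, 0, 100]
    - [0.045, 0.035, 0, 0, 0, 0, 100]
    - [0.045, 0.035, 0, 0, 0, 0, 100]
    - [0.015, 0.05, 0, 0, 0, 0, 100]
    - [0.01, 0.05, 0, 0, 0, 0, 100]
    - [0.0, 0.05, 0, 0, 0, 0, 100]

```text
t: 1.35
ee_pos: [0.5046, -0.232, 0.2307]
ee_rot: [0.992, 0.128, -0.0, -0.0]
wrist_force: [0.3, -0.3, -0.4]
grip_width: 0.0854
```

Request:
apply_moves:
  motion:
    - [0, 0.05, 0, 0, 0, 0, 100]
    - [0, 0.05, 0, 0, 0, 0, 100]
    - [0, 0.05, 0, 0, 0, 0, 100]
    - [0, 0.05, 0, 0, 0, 0, 100]
    - [0, 0.05, 0, 0, 0, 0, 100]
    - [0, 0.05, 0, 0, 0, 0, 100]
    - [0, 0.05, 0, 0, 0, 0, 100]
    - [0, 0.05, 0, 0, 0, 0, 100]
    - [0, 0.035, 0, 0, 0, 0, 100]

```text
t: 2.48
ee_pos: [0.5038, 0.2031, 0.2309]
ee_rot: [0.992, 0.128, -0.0, -0.0]
wrist_force: [0.1, -0.7, 0.7]
grip_width: 0.0856
```

Request:
apply_moves:
  motion:
    - [0, 0, 0, 2.235, -8.46, 0, 100]
    - [0, 0, 0, 2.235, -8.46, 0, 100]
    - [0, 0, 0, 2.235, -8.46, 0, 100]
    - [0, 0, 0, 2.235, -8.46, 0, 100]
    - [0, 0, 0, 0, 0, 0, 100]

```text
t: 3.1
ee_pos: [0.5019, 0.2008, 0.2285]
ee_rot: [0.947, 0.122, 0.296, -0.039]
wrist_force: [-0.6, 0.3, -0.0]
grip_width: 0.0851
```

```bash
cat >> h.py <<'E'
def kn(O,yaw,lean,d):
    A=R.from_euler('z',yaw)*R.from_euler('y',-lean);return np.array(O)+A.apply([0,0,d])
E
python3 - <<'E'
from h import *
from bench import r
s=r.sense();print(s["t"],s["ee_pos"],s["joint_positions"]);print(R.from_quat(s["ee_rot"]).as_matrix())
for d in(.12,.05,.022):
  p=kn((.606,.226,.016),np.radians(14.8),np.radians(35),d);print(d,p,p-s["ee_pos"])
E
```

```text
3.1 [0.50187454 0.2007964  0.22852242] [ 0.13737054 -0.34790233  2.21734257  0.1111538   0.67310831  1.38697129]
[[ 0.79563817  0.25347085  0.55019308]
 [ 0.20730047 -0.96734095  0.14586983]
 [ 0.56919805 -0.00200432 -0.82219801]]
0.12 [0.53945435 0.20841788 0.11429825] [ 0.03757981  0.00762148 -0.11422418]
0.05 [0.57827264 0.21867412 0.0569576 ] [ 0.07639811  0.01787772 -0.17156482]
0.022 [0.59379996 0.22277661 0.03402134] [ 0.09192543  0.02198021 -0.19450108]
```

Request:
apply_moves:
  motion:
    - [0.019, 0.004, -0.057, 0, 0, 0, 100]
    - [0.019, 0.004, -0.057, 0, 0, 0, 100]
    - [0.015, 0.004, -0.022, 0, 0, 0, 100]
    - [0.014, 0.004, -0.021, 0, 0, 0, 100]
    - [0, 0, 0, 0, 0, 0, 100]

```text
t: 3.72
ee_pos: [0.5721, 0.2172, 0.0726]
ee_rot: [0.947, 0.122, 0.296, -0.039]
wrist_force: [-0.6, 0.0, 0.3]
grip_width: 0.0858
```

```bash
cat > snap.py <<'E'
import sys
from h import *
from bench import r
def snap(tag,ws,wt):
    out=[]
    for n,w in(("scene",ws),("top",wt)):
        im=r.get_image(n);pickle.dump(im,open(f"{n}{tag}.pkl","wb"))
        x,y,ww=w;h=ww*3//4
        out.append(cv2.resize(im["pixels"][y:y+h,x:x+ww,::-1],(400,300),interpolation=cv2.INTER_CUBIC))
    cv2.imwrite(f"pics/snap{tag}.png",np.hstack(out))
    s=r.sense();print(s["t"],s["ee_pos"],s["wrist_force"],s["grip_width"],s["joint_positions"])
    print(R.from_quat(s["ee_rot"]).as_matrix())
a=sys.argv;snap(a[1],eval(a[2]),eval(a[3]))
E
python3 snap.py 1 "(390,210,100)" "(180,175,88)"
```

```text
3.825 [0.5722916  0.21733819 0.07482356] [-0.36441797 -0.2051968   0.19299147] 0.08519076378638042 [0.15211957 0.12173621 2.12399128 0.21195856 0.29419906 1.28296036]
[[ 0.79275115  0.25369009  0.55424449]
 [ 0.20699031 -0.96728429  0.1466837 ]
 [ 0.57332419 -0.00156043 -0.81932713]]
```

View pics/snap1.png

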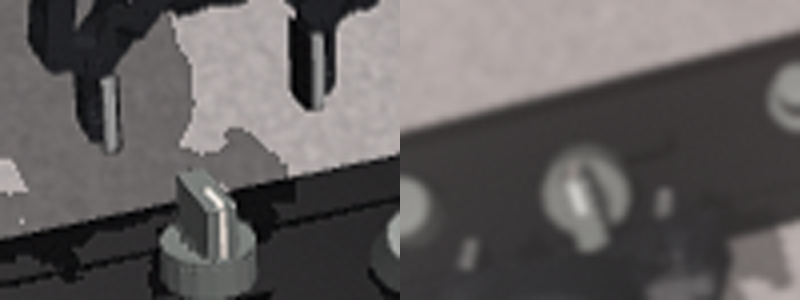

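Request:
apply_moves:
  motion:
    - [0, 0, 0, -1.915, 7.25, 0, 100]
    - [0, 0, 0, -1.915, 7.25, 0, 100]
    - [0, 0, 0, 0, 0, 0, 100]

```text
t: 4.2
ee_pos: [0.5745, 0.2177, 0.0777]
ee_rot: [0.976, 0.126, 0.176, -0.023]
wrist_force: [-0.2, 0.1, 0.6]
grip_width: 0.0855
```

```bash
python3 - <<'E'
from bench import r
from h import *
s=r.sense();print(s["ee_pos"],np.array([.5889,.2215,.0328])-s["ee_pos"],s["joint_positions"],s["dq"]);print(R.from_quat(s["ee_rot"]).as_matrix())
E
```

```text
[0.57452146 0.21766343 0.07765809] [ 0.01437854  0.00383657 -0.04485809] [0.16427127 0.18516543 1.9727334  0.0546587  0.62982812 1.44059177] [ 0.00113787 -0.00584806  0.07802679  0.01585877 -0.03758994 -0.01595066]
[[ 9.06758988e-01  2.53308470e-01  3.37080045e-01]
 [ 2.37348154e-01 -9.67385530e-01  8.84934507e-02]
 [ 3.48502499e-01 -2.36905302e-04 -9.37307822e-01]]
```

Request:
apply_moves:
  motion:
    - [0.005, 0.0013, -0.015, 0, 0, 0, 100]
    - [0.005, 0.0013, -0.015, 0, 0, 0, 100]
    - [0.0, 0.0, 0, 0, 0, 0, 100]
    - [0.0, 0, 0, 0, 0, 0, 100]

```text
t: 4.7
ee_pos: [0.5812, 0.2197, 0.0448]
ee_rot: [0.977, 0.126, 0.173, -0.023]
wrist_force: [1.2, -0.5, 0.9]
grip_width: 0.0855
```

```bash
python3 snap.py 2 "(390,210,100)" "(180,175,88)"
```

```text
4.8 [0.58161165 0.21980191 0.04515442] [ 0.60191293  0.03095568 -0.65897095] 0.0853499929959614 [0.16607181 0.26149134 1.95499163 0.0579937  0.57655194 1.43791024]
[[ 9.08587605e-01  2.53249823e-01  3.32164255e-01]
 [ 2.37576162e-01 -9.67400598e-01  8.77134546e-02]
 [ 3.43549316e-01 -7.81048930e-04 -9.39134313e-01]]
```

View pics/snap2.png

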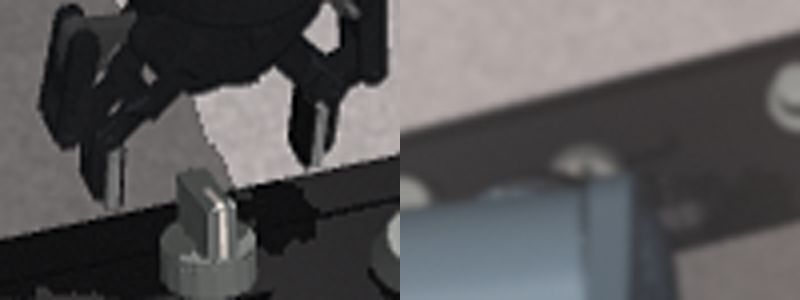

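```bash
python3 - <<'E'
from h import *
S=load("scene2")
p=np.array([.5816,.2198,.0452]);A=np.array([[.9086,.2532,.3322],[.2376,-.9674,.0877],[.3435,-.0008,-.9391]])
for b in(.010,.013):
 print(proj(S,[p+A@[x,y,-b] for y in(-.0427,.0427) for x in(-.011,.011)]))
print(np.array([.5889,.2215,.0328])-p)
E
```

```text
[[460.80104266 245.72823111]
 [465.6913721  253.79520954]
 [415.41968758 255.29294844]
 [419.65541027 263.59358204]]
[[460.94843471 244.49504409]
 [465.85051229 252.55846071]
 [415.48211017 254.06528774]
 [419.72708923 262.36286706]]
[ 0.0073  0.0017 -0.0124]
```

Request:
apply_moves:
  motion:
    - [0.004, 0.0005, -0.006, 0, 0, 0, 100]
    - [0.0035, 0.0005, -0.0065, 0, 0, 0, 100]
    - [0, 0, 0, 0, 0, 0, 100]

```text
t: 5.18
ee_pos: [0.5887, 0.2206, 0.0309]
ee_rot: [0.977, 0.126, 0.172, -0.023]
wrist_force: [-0.3, 0.6, -0.4]
grip_width: 0.0858
```

Request:
apply_moves:
  motion:
    - [0, 0, 0, 0, 0, 0, 0]
    - [0, 0, 0, 0, 0, 0, 0]
    - [0, 0, 0, 0, 0, 0, 0]
    - [0, 0, 0, 0, 0, 0, 0]
    - [0, 0, 0, 0, 0, 0, 0]
    - [0, 0, 0, 0, 0, 0, 0]
    - [0, 0, 0, 0, 0, 0, 0]
  grip_force: 60

```text
t: 6.05
ee_pos: [0.589, 0.2207, 0.0319]
ee_rot: [0.977, 0.126, 0.172, -0.023]
wrist_force: [-0.5, 0.2, 2.1]
grip_width: 0.0126
```

```bash
python3 snap.py 3 "(390,210,100)" "(180,175,88)"
```

```text
6.15 [0.58905774 0.22078344 0.03192395] [-1.14394357 -0.21185933  1.37525462] 0.012964452866265592 [0.16560722 0.30123827 1.93591184 0.05995704 0.55727956 1.43519927]
[[ 9.09041814e-01  2.53233614e-01  3.30931590e-01]
 [ 2.37659178e-01 -9.67404792e-01  8.74418812e-02]
 [ 3.42288029e-01 -8.39396638e-04 -9.39594700e-01]]
```

View pics/snap3.png

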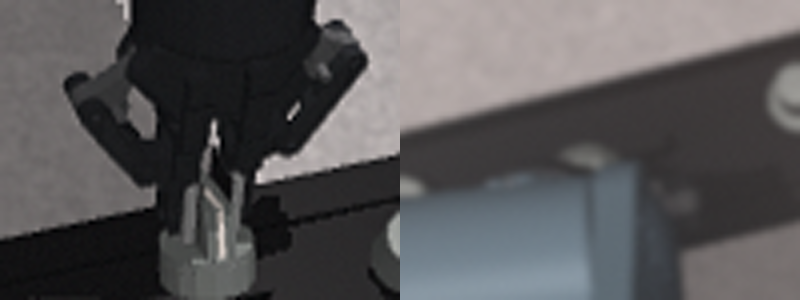

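Request:
apply_moves:
  motion:
    - [-0.002, 0, 0.01, 0, 0, 0, 0]
    - [0, 0, 0.02, 0, 0, 0, 0]
    - [0, 0, 0.04, 0, 0, 0, 0]
    - [0, 0, 0.05, 0, 0, 0, 0]
    - [0, 0, 0.03, -2.235, 8.46, 0, 0]
    - [0, 0, 0, -2.235, 8.46, 0, 0]
    - [0, 0, 0, -2.235, 8.46, 0, 0]
    - [0, 0, 0, -2.235, 8.46, 0, 0]
    - [0, 0, 0, 0, 0, 0, 0]
    - [0, 0, 0, 0, 0, 0, 0]

```text
t: 7.4
ee_pos: [0.5865, 0.2207, 0.1818]
ee_rot: [0.983, 0.127, -0.129, 0.017]
wrist_force: [-0.3, 0.1, -0.8]
grip_width: 0.0129
```

```bash
python3 snap.py 4 "(390,120,120)" "(160,150,128)"
```

```text
7.5 [0.58633724 0.2207297  0.18238055] [ 0.22298361 -0.26376295 -0.45179825] 0.0127660818764091 [ 0.18691222  0.39003827  1.48536867 -0.01839652  1.52577319  1.50498717]
[[ 9.34876121e-01  2.53242643e-01 -2.48746462e-01]
 [ 2.44560356e-01 -9.67402588e-01 -6.57454603e-02]
 [-2.57287525e-01  6.30337516e-04 -9.66334689e-01]]
```

View pics/snap4.png

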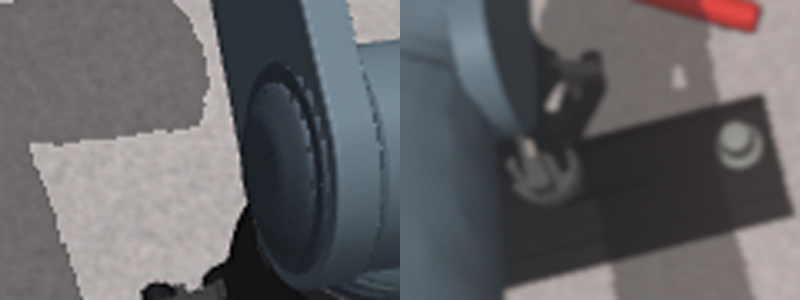

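```bash
python3 - <<'E'
from h import *
from bench import r
S=[r.get_image("scene") for _ in range(3)];T=[r.get_image("top") for _ in range(1)]
pickle.dump(S[0],open("scene5.pkl","wb"));pickle.dump(T[0],open("top5.pkl","wb"))
m=np.mean([s["pixels"].astype(float) for s in S]+[load("scene0")["pixels"].astype(float)],0)
print(np.abs(S[0]["pixels"].astype(float)-S[1]["pixels"]).max(), np.abs(S[0]["pixels"].astype(float)-load("scene0")["pixels"])[205:230,190:220].max())
g=S[0]["pixels"][207:226,196:216].mean(2).round().astype(int)
print(g)
a=cv2.resize(S[0]["pixels"][203:227,190:222,::-1],(400,300),interpolation=cv2.INTER_NEAREST)
b=cv2.resize(T[0]["pixels"][236:260,393:425,::-1],(400,300),interpolation=cv2.INTER_NEAREST)
cv2.imwrite("pics/shaft5.png",np.hstack([a,b]))
print(r.sense()["t"])
E
```

```text
72.0 19.0
[[ 36  36  34  34  34  35  35  35  35  35  36  34  36  35  38  36  36  37
   36  36]
 [ 35  35  35  36  35  36  34  34  32  34  34  36  36  35  36  35  35  36
   37  37]
 [ 37  35  35  35  35  33  33  48  40  30  33  33  36  36  36  35  35  36
   35  37]
 [ 37  35  34  35  32  45  87 126 108  97  42  34  35  36  36  37  36  37
   36  35]
 [ 35  35  35  34  33  87 171 205 200 210  99  37  33  37  36  37  36  36
   37  36]
 [ 35  34  34  33  41  89 116 157 193 207 148  53  33  36  36  37  36  35
   37  37]
 [ 35  34  34  35  31  79  81  86 133 195 138  66  44  32  35  35  36  36
   37  36]
 [ 35  35  36  34  31  65  81  81  79  96  77  89 114  65  34  35  36  36
   36  38]
 [ 35  35  34  30  39  88  83  82  83  83  76  62 204 150  68  35  37  38
   37  36]
 [ 35  36  34  29  93 180  94  81  84  85  85  65 186 204 130  46  34  37
   38  36]
 [ 35  36  32  36 168 210 129  86  83  84  84  66 124 202 145  50  34  38
   37  37]
 [ 35  35  32  62 202 198 199 117  91  87  83  69  99 202 179  61  32  36
   38  37]
 [ 36  35  33  23 201 122 110 114 118 105  89  82 144 203 168  58  34  35
   37  37]
 [ 36  37  34  25 183 138 130 112 111 114 114 103 196 195  96  37  35  39
   38  37]
 [ 37  36  36  29  89 183 200 140 133 113 110 131 187 132  52  33  36  38
   39  38]
 [ 36  36  36  34  27 107 186 193 197 130 121 187 135  58  36  36  36  40
   38  38]
 [ 36  36  36  35  33  31  56  80 130 134 135  61  30  34  36  37  40  38
   38  38]
 [ 36  38  37  36  37  34  32  31  39  30  30  34  34  36  37  37  37  39
   38  38]
 [ 36  36  37  36  36  36  37  36  37  36  36  36  38  38  38  38  40  38
   38  38]]
7.7
```

View pics/shaft5.png

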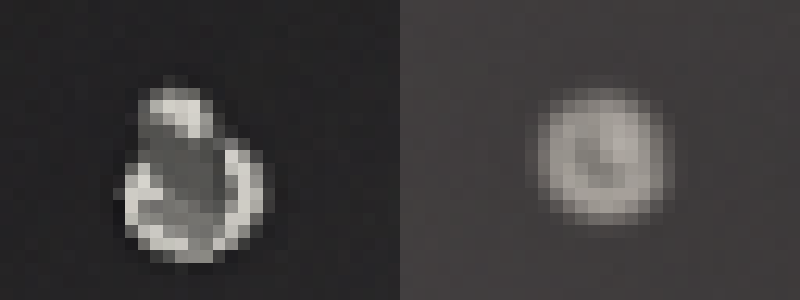

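```bash
cat > fit.py <<'E'
from h import *
S=load("scene5");g=S["pixels"].mean(2)
x0,y0,w,h=194,204,26,24;ss=10
sub=g[y0:y0+h,x0:x0+w]
def D(rad,flat,ang,z,c):
    a0=np.arccos(flat/rad);t=np.linspace(a0,2*np.pi-a0,50)+ang
    return np.c_[c[0]+rad*np.cos(t),c[1]+rad*np.sin(t),np.full(50,z)]
def mask(P):
    q=(proj(S,P)-[x0-.5,y0-.5])*ss-.5
    m=np.zeros((h*ss,w*ss),np.uint8);hull=cv2.convexHull(np.round(q*16).astype(np.int32))
    cv2.fillConvexPoly(m,hull,1,shift=4);return m.astype(bool)
def regs(ang,c,ro):
    L=np.zeros((h*ss,w*ss),int)
    t=np.linspace(0,6.3,60);L[mask(np.c_[c[0]+ro*np.cos(t),c[1]+ro*np.sin(t),np.full(60,.0605)])]=1
    b=D(.006,.001,ang,.06,c);m=D(.006,.001,ang,.081,c);ch=D(.0047,.001,ang,.083,c)
    L[mask(np.r_[b,m])]=2
    L[mask(np.r_[m,ch])]=2
    fl=np.r_[b[[0,-1]],m[[0,-1]],ch[[0,-1]]]
    L[mask(np.r_[ch,m])]=4
    L[mask(fl)]=3
    L[mask(ch)]=5
    return L
def cost(ang,c,ro):
    L=regs(ang,c,ro)
    B=np.stack([cv2.resize((L==k).astype(float),(w,h),interpolation=cv2.INTER_AREA) for k in range(6)],-1)
    rows=slice(0,13)  # upper: tip and body
    A=B[rows].reshape(-1,6);y=sub[rows].ravel()
    s,*_=np.linalg.lstsq(A,y,rcond=None);return ((A@s-y)**2).sum(),s
from scipy.optimize import minimize
for d in range(-60,61,10):
    a=np.radians(d);best=None
    for st in((.520,-.2025),(.522,-.2015)):
        o=minimize(lambda p:cost(a,p[:2],p[2])[0],[*st,.0105],method="Nelder-Mead",options=dict(initial_simplex=[[*st,.0105],[st[0]+.001,st[1],.0105],[st[0],st[1]+.001,.0105],[*st,.0095]],maxfev=150))
        if best is None or o.fun<best.fun:best=o
    print(d,round(best.fun),best.x.round(4),cost(a,best.x[:2],best.x[2])[1].round())
E
python3 fit.py
```

```text
-60 51632 [ 0.5206 -0.2037  0.0108] [ 37. 156.  76.  66. 112. 177.]
-50 35662 [ 0.5206 -0.2038  0.0106] [ 36. 171.  72.  76. 120. 178.]
-40 20737 [ 0.5206 -0.2037  0.0104] [ 36. 197.  72.  76. 121. 180.]
-30 16912 [ 0.5207 -0.2036  0.0104] [ 36. 200.  70.  80. 126. 181.]
-20 21223 [ 0.5207 -0.2035  0.0104] [ 36. 203.  73.  80. 124. 181.]
-10 33140 [ 0.5208 -0.2034  0.0107] [ 36. 193.  79.  82. 126. 177.]
0 41495 [ 0.5208 -0.2028  0.0106] [ 36. 172. 202.  84.  39. 185.]
10 50832 [ 0.5208 -0.2029  0.0105] [ 36. 175. 278.  88.  46. 178.]
20 50567 [ 0.5207 -0.2026  0.0104] [  36.  161. 1474.   89.    5.  179.]
30 63624 [ 0.5206 -0.203   0.0101] [ 36. 197. 352.  96.   7. 170.]
40 67410 [ 0.5207 -0.203   0.0101] [ 36. 201. 222.  98.  28. 163.]
50 69925 [ 0.5205 -0.203   0.0101] [ 36. 195. 181. 100.  24. 157.]
60 75283 [ 0.5204 -0.2029  0.0099] [ 36. 191. 142. 104.  28. 152.]
```

Request:
apply_moves:
  motion:
    - [-0.008, -0.047, 0, 0, 0, 0, 0]
    - [-0.008, -0.047, 0, 0, 0, -8.94, 0]
    - [-0.008, -0.047, 0, 0, 0, -8.94, 0]
    - [-0.008, -0.047, 0, 0, 0, -8.94, 0]
    - [-0.008, -0.047, 0, 0, 0, -8.94, 0]
    - [-0.008, -0.047, 0, 0, 0, -8.94, 0]
    - [-0.008, -0.047, 0, 0, 0, 0, 0]
    - [-0.008, -0.047, 0, 0, 0, 0, 0]
    - [-0.007, -0.048, 0, 0, 0, 0, 0]
    - [0, 0, 0, 0, 0, 0, 0]

```text
t: 8.95
ee_pos: [0.5155, -0.206, 0.1822]
ee_rot: [0.957, -0.259, -0.125, -0.033]
wrist_force: [-0.0, 0.2, -0.4]
grip_width: 0.013
```

```bash
python3 snap.py 6 "(150,150,120)" "(350,200,120)"; python3 -c "
from h import *
print(onz(load('top0'),(409.3,248.4),.0605))"
```

```text
9.05 [ 0.51580326 -0.20313975  0.18187375] [-0.2224406  -0.36235161 -0.79075078] 0.012507243589334902 [-0.57374718  0.23137064  1.68447772 -0.01280021  1.48710451  1.52498478]
[[ 8.35765834e-01 -5.01353984e-01 -2.23918856e-01]
 [-4.84333778e-01 -8.65242246e-01  1.29524698e-01]
 [-2.58681777e-01  1.99147876e-04 -9.65962576e-01]]
[ 0.51948055 -0.20654726  0.0605    ]
```

View pics/snap6.png

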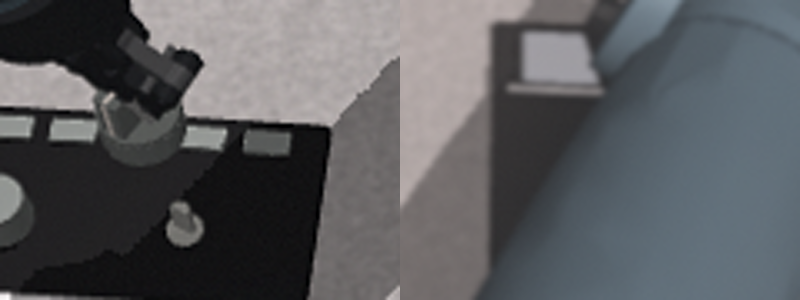

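```bash
cat > ov.py <<'E'
import sys
from h import *
tag,O,yaw,lean,win=sys.argv[1],eval(sys.argv[2]),float(sys.argv[3]),float(sys.argv[4]),eval(sys.argv[5])
im=load("scene"+tag);x,y,w=win;h=w*3//4;sc=800/w
p=cv2.resize(im["pixels"][y:y+h,x:x+w,::-1],(800,600),interpolation=cv2.INTER_CUBIC)
p=cv2.convertScaleAbs(p,alpha=1.6)
A=R.from_euler('z',yaw,degrees=True)*R.from_euler('y',-lean,degrees=True)
t=np.linspace(0,2*np.pi,60);circ=lambda z:[(.021*np.cos(a),.021*np.sin(a),z) for a in t]
bar=[(a*.019,s*.007,z) for z in(.045,.019) for a,s in((1,1),(1,-1),(-1,-1),(-1,1),(1,1))]
for pts,col in((circ(0),(0,0,255)),(circ(.019),(0,255,0)),(bar,(255,100,0))):
    q=(proj(im,np.array(O)+A.apply(pts))-[x-.5,y-.5])*sc
    cv2.polylines(p,[np.round(q).astype(np.int32)],False,col,1)
cv2.imwrite(f"pics/ovk{tag}.png",p)
E
python3 ov.py 6 "(.5203,-.2057,.1588)" -30 0 "(160,160,60)"
```

```text
(no output)
```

View pics/ovk6.png

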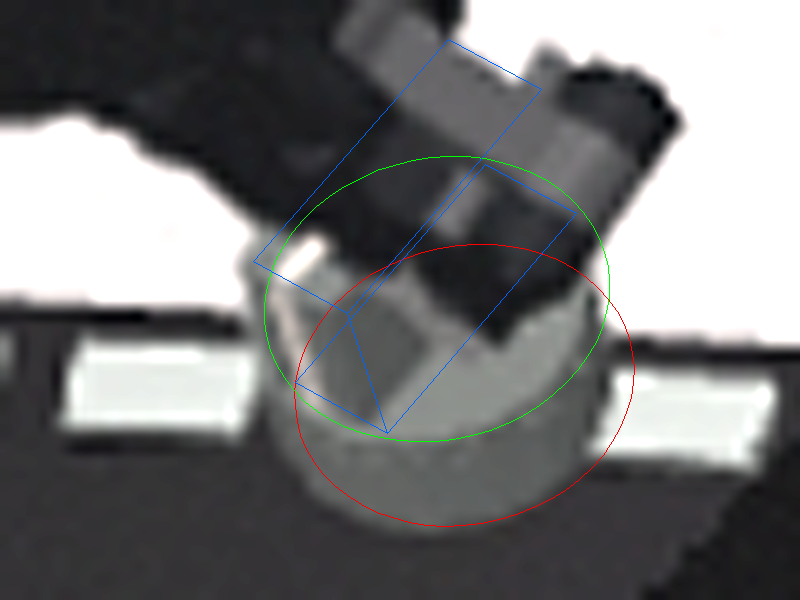

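The overlay shows the knob upright, with the marked end to the lower left and white line at zoomed (280,285)–(320,405). It sits about 20 zoomed px left of the prediction, so I'll descend to a hover and compare knob and shaft side by side.

Request:
apply_moves:
  motion:
    - [0, 0, -0.03, 0, 0, 0, 0]
    - [0, 0, -0.025, 0, 0, 0, 0]
    - [0, 0, -0.009, 0, 0, 0, 0]
    - [0, 0, 0, 0, 0, 0, 0]
    - [0, 0, 0, 0, 0, 0, 0]

```text
t: 9.68
ee_pos: [0.5168, -0.2033, 0.119]
ee_rot: [0.958, -0.257, -0.125, -0.033]
wrist_force: [0.1, 0.0, -0.8]
grip_width: 0.0129
```

```bash
python3 snap.py 7 "(150,150,120)" "(350,200,120)"; python3 - <<'E'
from bench import r
p=r.sense()["ee_pos"];O=(p[0]+.0045,p[1]-.0026,p[2]-.0231);print(O)
import os;os.system(f'python3 ov.py 7 "{tuple(map(float,O))}" -30 0 "(170,180,64)"')
E
```

```text
9.775 [ 0.51666875 -0.20354863  0.11896599] [-0.15823466 -0.2057152  -0.25404407] 0.012658172908132944 [-0.57323733  0.30838985  1.71619219 -0.01360702  1.37627478  1.52608378]
[[ 8.36693440e-01 -5.00395126e-01 -2.22595610e-01]
 [-4.83799126e-01 -8.65796826e-01  1.27805564e-01]
 [-2.56675854e-01  7.57485003e-04 -9.66497249e-01]]
(np.float64(0.5211687469588616), np.float64(-0.2061486334275675), np.float64(0.09586598910803452))
```

View pics/ovk7.png

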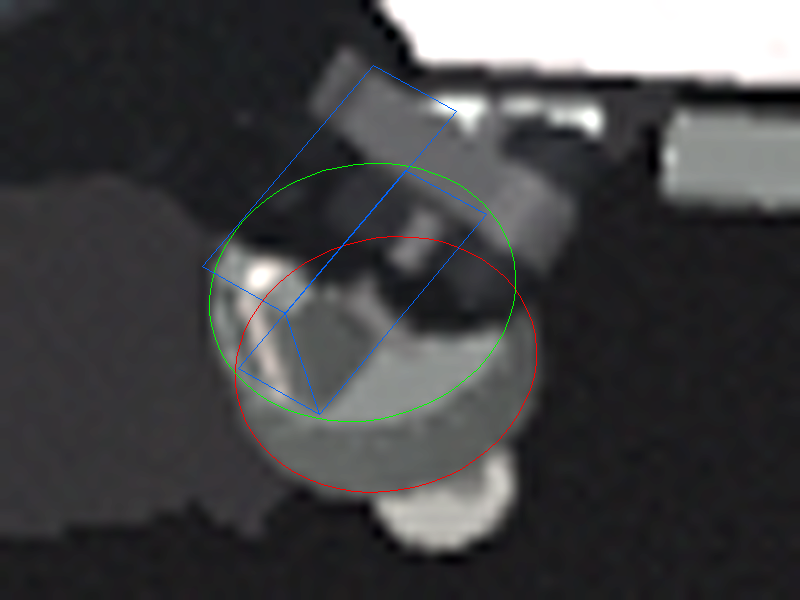

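Request:
apply_moves:
  motion:
    - [-0.001, 0.0018, 0, 0, 0, 0, 0]
    - [0, 0, -0.005, 0, 0, 0, 0]
    - [0, 0, -0.004, 0, 0, 0, 0]
    - [0, 0, 0, 0, 0, 0, 0]
    - [0, 0, 0, 0, 0, 0, 0]
  grip_force: 80

```text
t: 10.4
ee_pos: [0.515, -0.2015, 0.1087]
ee_rot: [0.958, -0.257, -0.126, -0.034]
wrist_force: [-0.3, 0.2, 0.5]
grip_width: 0.0123
```

Request:
apply_moves:
  motion:
    - [0, 0, -0.002, 0, 0, 0, 0]
    - [0, 0, -0.001, 0, 0, 0, 0]
    - [0, 0, 0, 0, 0, 0, 0]

```text
t: 10.78
ee_pos: [0.5149, -0.2014, 0.1057]
ee_rot: [0.958, -0.257, -0.126, -0.034]
wrist_force: [1.0, -0.6, -0.5]
grip_width: 0.0124
```

Request:
apply_moves:
  motion:
    - [0, 0, -0.001, 0, 0, 0, 0]
    - [0, 0, -0.001, 0, 0, 0, 0]
    - [0, 0, 0, 0, 0, 0, 0]

```text
t: 11.15
ee_pos: [0.5149, -0.2014, 0.1037]
ee_rot: [0.958, -0.257, -0.126, -0.034]
wrist_force: [-0.7, -0.2, -0.9]
grip_width: 0.0124
```

```bash
python3 snap.py 8 "(150,150,120)" "(350,200,120)"; python3 - <<'E'
from bench import r
p=r.sense()["ee_pos"];O=(p[0]+.0045,p[1]-.0026,p[2]-.0231);print(O,r.sense()["moment"])
import os;os.system(f'python3 ov.py 8 "{tuple(map(float,O))}" -30 0 "(170,180,64)"')
E
```

```text
11.25 [ 0.51495555 -0.20145671  0.10376999] [-0.13479327 -0.07801761 -1.203521  ] 0.012583493772683784 [-0.57189575  0.3253927   1.72663641 -0.01327108  1.35107338  1.52783493]
[[ 8.36115187e-01 -5.00566493e-01 -2.24375979e-01]
 [-4.83654879e-01 -8.65697849e-01  1.29016249e-01]
 [-2.58823014e-01  6.48091277e-04 -9.65924545e-01]]
(np.float64(0.5194555484753661), np.float64(-0.20405671383379695), np.float64(0.08066998847562332)) [-0.06614986 -0.110437   -0.01264501]
```

View pics/ovk8.png

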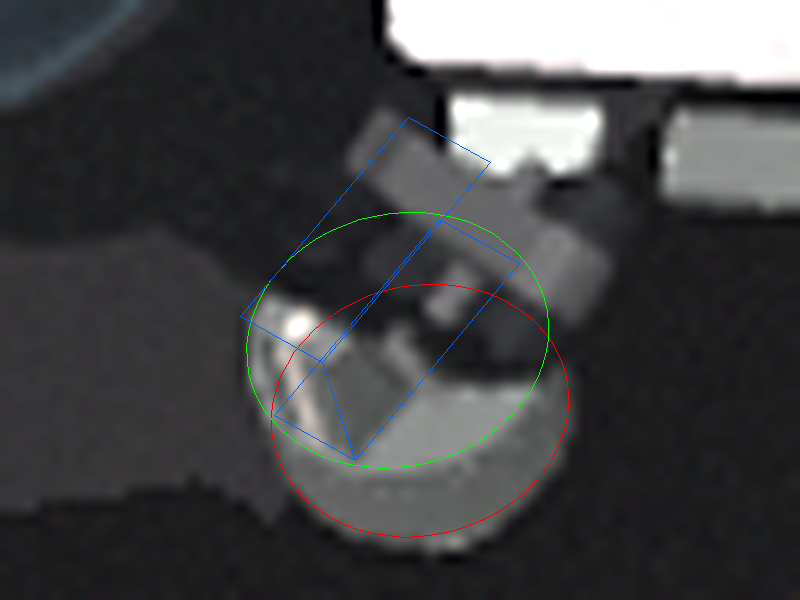

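Request:
apply_moves:
  motion:
    - [0, 0, -0.001, 0, 0, 0, 0]
    - [0, 0, -0.001, 0, 0, 0, 0]
    - [0, 0, 0, 0, 0, 0, 0]

```text
t: 11.62
ee_pos: [0.5149, -0.2014, 0.1017]
ee_rot: [0.958, -0.257, -0.126, -0.034]
wrist_force: [0.3, -0.2, -0.1]
grip_width: 0.0121
```

Request:
apply_moves:
  motion:
    - [0, 0, -0.001, 0, 0, 0, 0]
    - [0, 0, -0.001, 0, 0, 0, 0]
    - [0, 0, 0, 0, 0, 0, 0]

```text
t: 12.0
ee_pos: [0.5149, -0.2014, 0.0997]
ee_rot: [0.958, -0.257, -0.126, -0.034]
wrist_force: [-0.1, -0.2, -0.5]
grip_width: 0.0121
```

Request:
apply_moves:
  motion:
    - [0, 0, -0.0015, 0, 0, 0, 0]
    - [0, 0, -0.0015, 0, 0, 0, 0]
    - [0, 0, 0, 0, 0, 0, 0]

```text
t: 12.38
ee_pos: [0.5148, -0.2014, 0.0966]
ee_rot: [0.958, -0.257, -0.126, -0.034]
wrist_force: [-0.4, 0.4, -0.2]
grip_width: 0.0124
```

Request:
apply_moves:
  motion:
    - [0, 0, -0.0015, 0, 0, 0, 0]
    - [0, 0, -0.0015, 0, 0, 0, 0]
    - [0, 0, 0, 0, 0, 0, 0]

```text
t: 12.75
ee_pos: [0.5149, -0.2014, 0.0936]
ee_rot: [0.958, -0.257, -0.126, -0.034]
wrist_force: [-0.4, 0.3, -1.3]
grip_width: 0.0122
```

```bash
python3 snap.py 9 "(150,150,120)" "(350,200,120)"; python3 - <<'E'
from bench import r
p=r.sense()["ee_pos"];O=(p[0]+.0045,p[1]-.0026,p[2]-.0231);print(O,r.sense()["moment"])
import os;os.system(f'python3 ov.py 9 "{tuple(map(float,O))}" -30 0 "(170,180,64)"')
E
```

```text
12.85 [ 0.51495856 -0.20143887  0.09377081] [-0.37132046 -0.085301    0.53742002] 0.012405771430817393 [-0.57188306  0.33947919  1.72969388 -0.01328447  1.33395673  1.52805892]
[[ 8.36116285e-01 -5.00563754e-01 -2.24377997e-01]
 [-4.83640507e-01 -8.65699461e-01  1.29059301e-01]
 [-2.58846319e-01  6.09705366e-04 -9.65918325e-01]]
(np.float64(0.519458556435173), np.float64(-0.20403887088910305), np.float64(0.0706708134354588)) [-0.07089599 -0.09284851 -0.0392315 ]
```

View pics/ovk9.png

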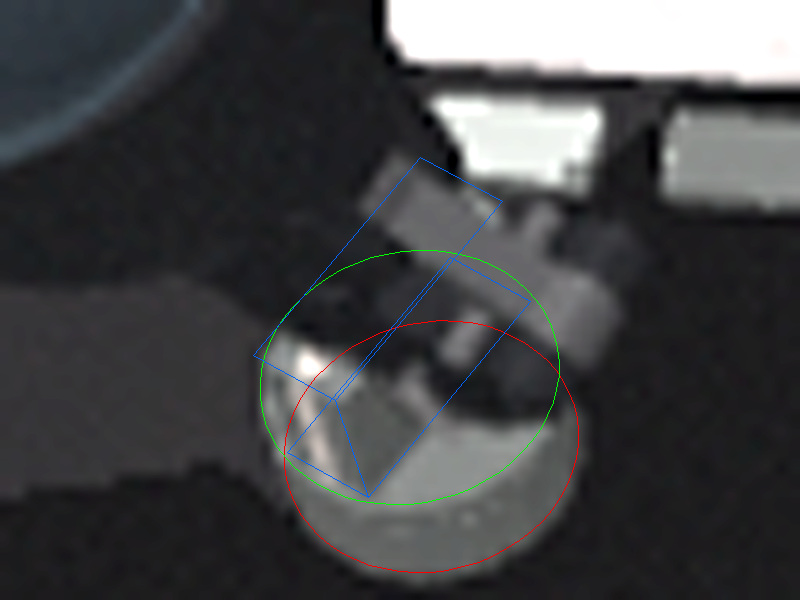

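Request:
apply_moves:
  motion:
    - [0, 0, -0.001, 0, 0, 0, 0]
    - [0, 0, -0.001, 0, 0, 0, 0]
    - [0, 0, 0, 0, 0, 0, 0]

```text
t: 13.22
ee_pos: [0.5149, -0.2014, 0.0917]
ee_rot: [0.958, -0.257, -0.126, -0.034]
wrist_force: [0.1, -0.0, -0.9]
grip_width: 0.0126
```

Request:
apply_moves:
  motion:
    - [0, 0, -0.001, 0, 0, 0, 0]
    - [0, 0, 0, 0, 0, 0, 0]

```text
t: 13.48
ee_pos: [0.515, -0.2015, 0.091]
ee_rot: [0.958, -0.257, -0.126, -0.034]
wrist_force: [-0.1, -0.4, 1.5]
grip_width: 0.0121
```

Request:
apply_moves:
  motion:
    - [0, 0, -0.001, 0, 0, 0, 0]
    - [0, 0, 0, 0, 0, 0, 0]

```text
t: 13.72
ee_pos: [0.5151, -0.2015, 0.0902]
ee_rot: [0.958, -0.257, -0.126, -0.033]
wrist_force: [-1.1, 0.3, 4.2]
grip_width: 0.0121
```

Request:
apply_moves:
  motion:
    - [0, 0, -0.001, 0, 0, 0, 0]
    - [0, 0, 0, 0, 0, 0, 0]

```text
t: 13.98
ee_pos: [0.5151, -0.2015, 0.0891]
ee_rot: [0.958, -0.257, -0.126, -0.033]
wrist_force: [-0.9, 0.6, 5.1]
grip_width: 0.0125
```

Request:
apply_moves:
  motion:
    - [0, 0, -0.001, 0, 0, 0, 0]
    - [0, 0, -0.001, 0, 0, 0, 0]
    - [0, 0, 0, 0, 0, 0, 0]
  grip_force: 90

```text
t: 14.35
ee_pos: [0.5152, -0.2016, 0.0875]
ee_rot: [0.958, -0.257, -0.126, -0.033]
wrist_force: [-1.7, 0.7, 6.9]
grip_width: 0.012
```

Request:
apply_moves:
  motion:
    - [0, 0, -0.001, 0, 0, 0, 0]
    - [0, 0, 0, 0, 0, 0, 0]

```text
t: 14.6
ee_pos: [0.5152, -0.2016, 0.0868]
ee_rot: [0.958, -0.257, -0.126, -0.033]
wrist_force: [-2.7, 0.8, 8.2]
grip_width: 0.0124
```

Request:
apply_moves:
  motion:
    - [0, 0, -0.001, 0, 0, 0, 0]
    - [0, 0, 0, 0, 0, 0, 0]

```text
t: 14.85
ee_pos: [0.5153, -0.2016, 0.0867]
ee_rot: [0.958, -0.257, -0.126, -0.034]
wrist_force: [-3.7, 2.8, 13.0]
grip_width: 0.0119
```

Request:
apply_moves:
  motion:
    - [0, 0, -0.001, 0, 0, 0, 0]
    - [0, 0, 0, 0, 0, 0, 0]

```text
t: 15.1
ee_pos: [0.5154, -0.2017, 0.0865]
ee_rot: [0.958, -0.257, -0.126, -0.033]
wrist_force: [-5.8, 2.7, 17.9]
grip_width: 0.0119
```

Request:
apply_moves:
  motion:
    - [0, 0, -0.0005, 0, 0, 0, 0]
    - [0, 0, 0, 0, 0, 0, 0]
    - [0, 0, 0, 0, 0, 0, 0]
    - [0, 0, 0, 0, 0, 0, 0]
    - [0, 0, 0, 0, 0, 0, 0]

```text
t: 15.72
ee_pos: [0.5154, -0.2017, 0.0865]
ee_rot: [0.958, -0.257, -0.127, -0.033]
wrist_force: [-5.2, 3.2, 20.0]
grip_width: 0.0122
```

```bash
python3 snap.py 10 "(150,150,120)" "(350,200,120)"; python3 - <<'E'
from bench import r
p=r.sense()["ee_pos"];O=(p[0]+.0045,p[1]-.0026,p[2]-.0231);print(O,r.sense()["moment"])
import os;os.system(f'python3 ov.py 10 "{tuple(map(float,O))}" -30 0 "(170,180,64)"')
from h import *
cv2.imwrite("pics/full10.png",load("scene10")["pixels"][:,:,::-1])
E
```

```text
15.825 [ 0.51539764 -0.20168193  0.0864621 ] [-5.8979856   3.50658356 20.04549612] 0.011921558849156393 [-0.57169169  0.35147339  1.72983023 -0.01360844  1.32255458  1.52836072]
[[ 8.36010000e-01 -5.00398112e-01 -2.25142197e-01]
 [-4.83442026e-01 -8.65795002e-01  1.29162002e-01]
 [-2.59559411e-01  8.62474946e-04 -9.65726757e-01]]
(np.float64(0.5198976397984231), np.float64(-0.2042819304864398), np.float64(0.06336210239277364)) [0.96824466 1.65581362 0.01825407]
```

View pics/ovk10.png

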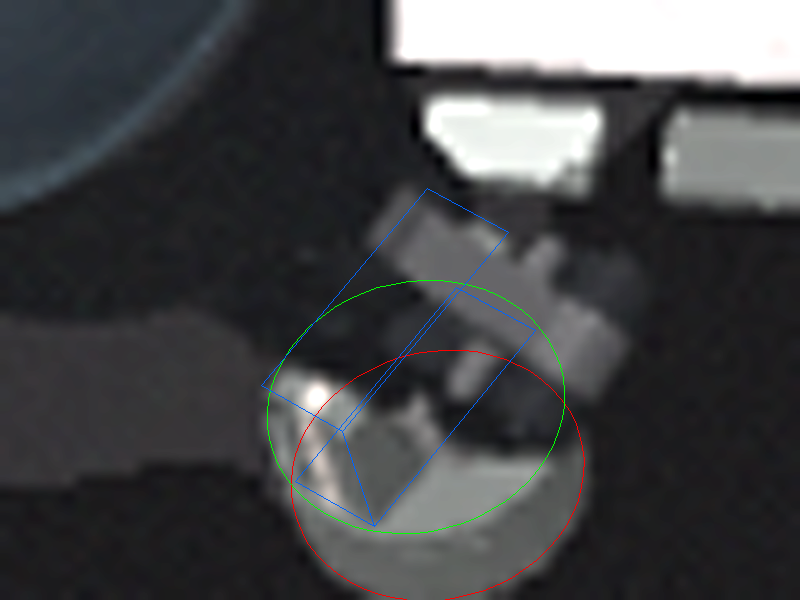

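View pics/full10.png

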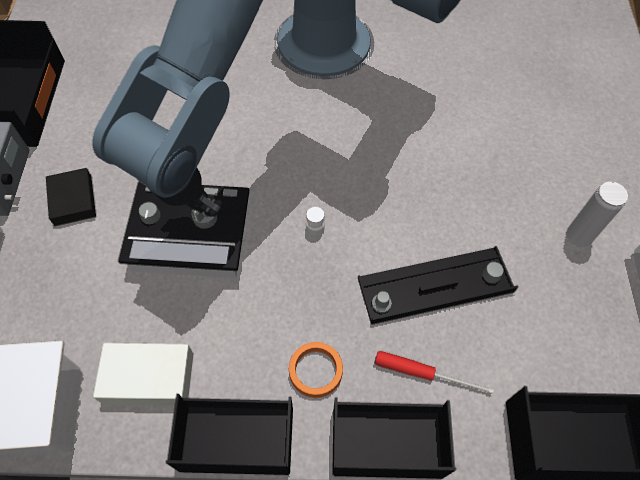

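The knob is down on the shaft with the base ring hidden under it at about (205,217). The other knobs and the jar are where they were, and the press is steady at 20 N, so I'm handing it in.

```bash
python3 -c "
from bench import r
print(r.sign_off());s=r.sense();print(s['t'],s['ee_pos'],s['wrist_force'])"
```

```text
the job is handed in; nothing more can be done
None
the job is handed in; nothing more can be done
```

The selector knob is fully home on the D-shaft, and I handed the job in with the arm still gripping it and holding the shaft down. The clock stood at about 16 s of the allowed 45. I gripped the knob by the flat sides of its bar, lifted it off the rib, stood it upright and turned it so its mark pointed to −30° in the world frame. That is where the shaft's flat faced in the images.

**Last checks**
- **Fit:** the knob slid about 15 mm onto the shaft with almost no force, which it would not do if the flats were misaligned.
- **Press:** the spring began to give at a TCP height of about 0.0908 m and took 4 mm of travel at 4–8 N. It then stopped at about 0.0867 m, with the force rising and no more movement. The final press was a steady 20 N down, with about 7 N sideways.
- **Surroundings:** in the last picture the two tray knobs, the screw jar and the knob already fitted on the panel had not moved.

**What disagreed**
- **Camera positions:** the two cameras differed by 2–3 mm on where things were, so I set the final alignment from the scene camera, comparing knob and shaft in the same view.
- **Tool tilt on the knob:** a full 35° tilt brought one joint close to its limit, so I gripped with the tool at about 20°. It therefore leans about 15° while the knob stands upright.
- **Finger opening:** it reads about 12–13 mm on the 14 mm bar.

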